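Scan a bottle and hold the guarded capping press down

TASK

Log the bottle that sits in the capping press by squeezing the trigger of the clamped scanner fully against its grip, and let it spring back. Then flip the press's safety catch all the way back, away from the handle end, so that it no longer props the lever, and pull the lever right down by its handle. Finish while still holding the handle fully down with the gripper (it springs up if let go), and leave the loose bottle, marker, tape roll, tube and notebook where they are.

Things in the scene. Friction and masses are not known exactly. Their poses are not given: they have to be found in the camera images.
- press: Grey bench press fixed to the table, a bottle fixed on its seat. Origin: under the middle of its base plate (230 x 170 x 12 mm); +x runs from handle to column, y left, z up. Column 50 mm wide at x = 45 to 85 mm, fork top z = 228 mm. Lever pivot at x = 50, y = 0, z = 210 mm: a 10 mm wide bar runs 200 mm from it towards -x at y = 0, rising 0.26 rad above level at lever joint 0.
- lever_handle: Handle: round rubber grip 20 mm in diameter, 90 mm long, turning freely on its spindle, sticking out level to the press's -y from the lever's end. Origin: on the grip's axis in line with the lever bar; the rubber covers y = -12 to -102 mm. About 260 mm above the table at the start, 160 mm when down.
- lever_grip (a point): Middle of the length of the handle's rubber grip, on its axis (57 mm to -y of the lever_handle origin). It travels on an arc of 200 mm radius about the pivot, parallel to the press's x-z plane.
- press_lever (a joint): Lever angle in rad: 0 = up (start), 0.50 = bottom of its travel, where the ram meets the bottle cap. Sprung upward: about 4 N at the handle to start it, about 9 N to hold it at the bottom. While the catch stands it is blocked at about 0.02.
- safety_catch (a joint): Catch angle in rad: 0 to 0.05 = upright, propping a cross pin on the lever's +y side; 1.4 = flipped fully back (top swung to the press's +x, nearly level), lever free. Hinge axis along the press's y. Light (under 0.1 N m): past about 0.5 rad it falls back by its own weight and stays.
- catch_hinge (a point): Hinge of the safety catch, at x = -52, y = +45, z = 160 mm of the press.
- catch_tab (a point): Middle of the catch's upright finger tab: plate 8 mm thick in the press's x, 26 mm wide in y, 85 mm from the hinge (its top 105 mm). It stands 77 mm to +y of the lever bar, clear of it; the lever's cross pin ends 22 mm nearer the lever. Push it towards the press's +x.
- scanner: Grey hand scanner clamped on its side on a fixed stand left of the press, window towards the press. Origin: on the table under its head; x runs from grip to head, the window looks to -y, z up. Head 50 x 110 x 56 mm (x, y, z) centred at z = 110 mm. Grip: level bar towards -x as far as x = -142 mm, 32 mm in y, 30 mm in z, centred on y = 20, z = 110 mm.
- scanner_grip (a point): On the grip's axis beside the trigger's outer part (x = -68, y = 20, z = 110 mm of the scanner). Squeeze here along the scanner's y: one finger on the grip's back (y = 36 mm), the other on the trigger. Together they measure 53 mm released, 41 mm squeezed.
- trigger_pad (a point): Outer face of the trigger blade (18 mm high, 8 mm thick, 56 mm long), 41 mm from its hinge. It is on the grip's -y side.
- scan_trigger (a joint): Trigger angle in rad: 0 = released, 0.32 = fully squeezed against the grip (hinge upright, at the head's end of the blade). Sprung; about 8 N at the pad when full.
- bottle_buffer: Loose clear bottle with a blue cap, 70 mm wide, 129 mm tall, to the right of the press. Origin: centre of the underside. Leave alone.
- marker: Loose marker pen 135 mm long, 16 mm thick, on the table at the right front. Leave alone.
- tape_roll: Loose roll of tape lying flat, 103 mm across, 25 mm high, at the right of the table. Leave alone.
- sample_tube: Loose capped tube 63 mm long, 16 mm thick, lying between press and scanner. Leave alone.
- log_book: Loose green notebook 210 x 156 x 20 mm at the left front. Leave alone.

How it is judged:
By the outcome, as a careful person would: the job done as asked, in the order asked, and still so for the second after the job is handed in, while the arm keeps its last pose, push and grip.
It also fails if it takes over 56 s, if anything falls off the work surface, if the arm or the gripper's body presses on something with over 40 N, if the wrist force passes 120 N, or if a joint passes its speed limit or range.

ROBOT

A 6-joint arm with a two-finger parallel gripper is mounted at the origin on a cart in front of the work surface, level with it; the furniture and walls round the work are solid. World frame = base frame: x ahead of the robot, y to its left, z up, the work surface at z = 0. Lengths are in m, angles in rad, forces in N, time in s.
With the tool pointing down it reaches from about 0.3 to 0.875 m from the base axis. Payload 6.4 kg.
Tool frame: the origin (TCP) lies on the centre line of the jaws, within the pads' length; the fingertips stand 19 mm ahead of it and the grasp point (between the pads) is the TCP; z points along the fingers, y is the line along which they close (so a half turn about z gives the same grasp; the last joint's range is limited). The gripper opens to 88 mm and grips with 3 to 60 N. Pads are 18 mm wide; open, the fingers measure 123 mm over their backs; the gripper's body (75 mm by 187 mm) begins 45 mm behind the grasp point.
Start: joints at [-1.361, 0.181, 1.607, -0, 1.354, -0.206], TCP at [0.232, -0.526, 0.258] pointing down, gripper open.
Joint ranges: [-2.99, 2.99], [-0.89, 2.07], [0.3, 2.58], [-1.14, 4.28], [0, 2.63], [-3.12, 3.12]. Speed limits (rad/s): [2.57, 2.57, 3.01, 3.14, 3.14, 3.14].

INTERFACE

Orientations are given as a unit quaternion [w, x, y, z].
In Python, from plant import robot gives the robot as it stands.
- The arm moves only by the shell command python3 -m inch 'ROWS' [FORCE]. ROWS is a JSON object of lists of equal length, an entry for each row: "angular": the turn, a rotation vector about the tool's x, y, z in degrees, a list of three; "xyz": the shift along the tool's x, y, z in mm, a list of three; "hand": the opening, from 0 (shut) to 1 (fully open). In form: {"angular": [[rx, ry, rz], ...], "xyz": [[x, y, z], ...], "hand": [hand, ...]}. A call has exactly 8 rows; each row is the pose to reach, as a shift and turn from the pose commanded when the call began, along the tool's axes at that moment; what a row does not reach only later rows make up. A row lasts 1/10 s, in which the tool goes at most 50 mm and 8.59 degrees, less where a joint would pass 70% of its speed; a pose out of reach is approached as far as the arm can. A call with a gripper value outside its range is refused whole. The fingers move at their own pace and stop on an object; FORCE is the grip in N (left out, the last holds). Time passes only in rows, so rows that repeat a pose let the fingers close, or fill a call up. It gives the time, the measured TCP pose, the force, the opening and the grip force at its end, in the units of the state.
- robot.state(): the state, without advancing time (a new reading comes with each control period).
- robot.read_camera(name): name is "scene" or "top"; returns a dict with "pixels" (384x512x3 uint8, red, green, blue), "range_z" (384x512 float32, m along the optical axis (not along the pixel's ray), 0 where there is no reading), "camera_matrix" (3x3 intrinsics, pixels), "world_to_cam" (4x4, takes a point from world to camera coordinates). Camera axes: x right, y down, z forward; pixel columns grow to the right and rows downward; lengths in m; the calibration is good to about 2 mm. A picture is of the moment at which its call begins.
- robot.sign_off(): hands the job in; it is judged then, once.
The state is a dict: "t": time; "qpos": joint angles; "qd": joint speeds; "joint_efforts": joint torques, N m; "tool_pos": TCP position; "eef_rot": TCP orientation; "force": force on the tool from outside, world axes, zero at the start; "wrist_torque": the same for the moment, N m; "gripper_width": finger opening in m; "finger_force": force on a finger pad.
Only numpy, scipy, OpenCV 4.12 (cv2) and the standard library are available. Lean on these libraries where they do the work, as an engineer would, in place of code of your own. Each camera call takes 0.05 s, during which the arm holds its last target. There are 200 camera calls.

## Working session

There is one attempt and no reset: what is moved stays moved. The work goes in short steps, Python scripts to look and compute and a shell command to move; the robot and the scene stay as the last step left them, time stands still between calls to the robot, and variables do not carry over. Pictures are saved under pics/ and viewed, at most 10 in all, crops included, and the job is handed in when it is done.

```bash
mkdir -p pics; ls
python3 - <<'E'
from plant import robot
import cv2,numpy as np
for n in("scene","top"):
    c=robot.read_camera(n); cv2.imwrite(f"pics/{n}0.png",cv2.resize(c["pixels"][:,:,::-1],(800,600)))
    np.savez(f"{n}0.npz",**c); print(n,c["camera_matrix"].round(1).tolist(),np.linalg.inv(c["world_to_cam"]).round(3).tolist())
print(robot.state())
E
```

```text
pics
scene [[469.8, 0.0, 269.2], [0.0, 469.8, 190.4], [0.0, 0.0, 1.0]] [[0.495, -0.513, 0.702, -0.799], [-0.869, -0.297, 0.396, -0.729], [0.005, -0.806, -0.593, 1.327], [0.0, 0.0, 0.0, 1.0]]
top [[429.6, 0.0, 261.2], [0.0, 429.6, 189.3], [0.0, 0.0, 1.0]] [[0.084, -0.929, 0.36, -0.019], [-0.996, -0.08, 0.025, 0.016], [0.006, -0.361, -0.933, 1.743], [0.0, 0.0, 0.0, 1.0]]
{'t': 0.1, 'qpos': array([-1.36128666e+00,  1.81475089e-01,  1.60782912e+00, -2.99144612e-05,
        1.35379823e+00, -2.06324908e-01]), 'qd': array([ 0.00052988,  0.00070842, -0.00188481, -0.0007036 , -0.00077052,
       -0.0003481 ]), 'joint_efforts': array([ 3.16801561e-04, -4.34819770e+01, -3.42696297e+01,  7.04929093e-02,
        3.40770045e-02, -3.61087109e-05]), 'tool_pos': array([ 0.23217908, -0.52558135,  0.25693364]), 'eef_rot': array([-7.54867268e-04,  9.78462010e-01,  2.06425593e-01, -1.58060736e-05]), 'force': array([-1.15332704, -0.20599643,  0.11129762]), 'wrist_torque': array([ 0.05143144, -0.04833769,  0.01658209]), 'finger_force': 0.0, 'gripper_width': 0.08854372774572457}
```

View pics/scene0.png

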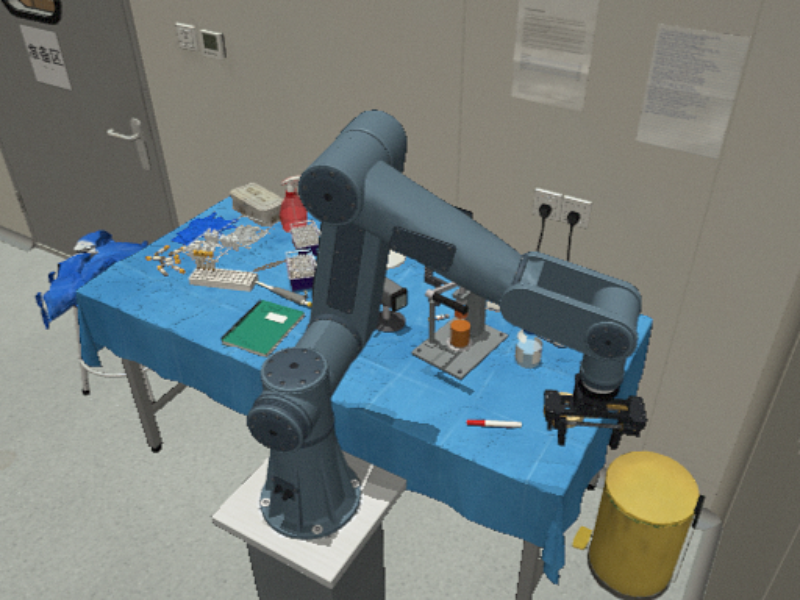

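View pics/top0.png

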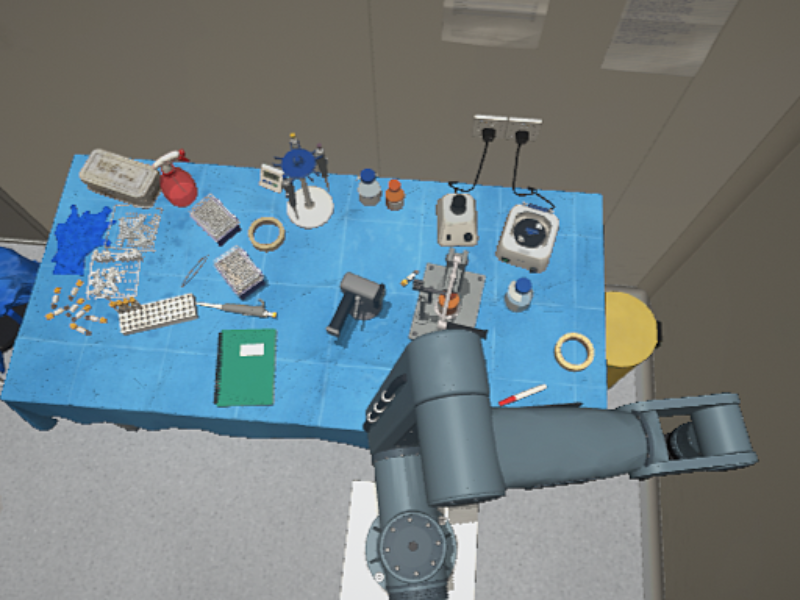

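The top view shows the scanner at about (355,300), the press at (448,295), and part of the handle at (465,330). I'll crop in on both and get world coordinates.

Run:
```python
import cv2,numpy as np
c=np.load("top0.npz"); im=c["pixels"][155:225,195:325,::-1]
cv2.imwrite("pics/crop1.png",cv2.resize(im,None,fx=6,fy=6,interpolation=cv2.INTER_CUBIC))
s=np.load("scene0.npz"); im2=s["pixels"][165:245,235:355,::-1]
cv2.imwrite("pics/crop2.png",cv2.resize(im2,None,fx=6,fy=6,interpolation=cv2.INTER_CUBIC))
open("h.py","w").write('''
import numpy as np
def cloud(c):
    K=c["camera_matrix"];z=c["range_z"];v,u=np.mgrid[:z.shape[0],:z.shape[1]]
    p=np.stack([(u-K[0,2])/K[0,0]*z,(v-K[1,2])/K[1,1]*z,z,np.ones_like(z)],-1)
    P=p@np.linalg.inv(c["world_to_cam"]).T
    P[z==0]=np.nan
    return P[...,:3]
def proj(c,p):
    q=c["world_to_cam"]@np.append(p,1);q=c["camera_matrix"]@q[:3];return q[:2]/q[2]
''')
from h import *
P=cloud(c)
for v in range(165,222,3): print(v,[tuple((P[v,u]*1000).round().astype(int)) if np.isfinite(P[v,u,0]) else 0 for u in range(207,250,4)])
```

```text
165 [(np.int64(744), np.int64(310), np.int64(10)), (np.int64(751), np.int64(294), np.int64(-1)), (np.int64(750), np.int64(276), np.int64(4)), (np.int64(753), np.int64(258), np.int64(2)), (np.int64(754), np.int64(241), np.int64(3)), (np.int64(759), np.int64(224), np.int64(-7)), (np.int64(758), np.int64(206), np.int64(0)), (np.int64(759), np.int64(188), np.int64(1)), (np.int64(761), np.int64(170), np.int64(0)), (np.int64(762), np.int64(152), np.int64(1)), (np.int64(760), np.int64(134), np.int64(10))]
168 [(np.int64(732), np.int64(309), np.int64(5)), (np.int64(732), np.int64(291), np.int64(8)), (np.int64(733), np.int64(273), np.int64(10)), (np.int64(738), np.int64(257), np.int64(2)), (np.int64(741), np.int64(240), np.int64(-1)), (np.int64(741), np.int64(221), np.int64(2)), (np.int64(744), np.int64(204), np.int64(-1)), (np.int64(746), np.int64(187), np.int64(-3)), (np.int64(744), np.int64(168), np.int64(5)), (np.int64(747), np.int64(151), np.int64(2)), (np.int64(747), np.int64(133), np.int64(7))]
171 [(np.int64(715), np.int64(306), np.int64(12)), (np.int64(718), np.int64(289), np.int64(8
[... 7825 characters left out ...]
), np.int64(9)), (np.int64(524), np.int64(163), np.int64(-1)), (np.int64(524), np.int64(146), np.int64(2)), (np.int64(527), np.int64(129), np.int64(-1)), (np.int64(526), np.int64(112), np.int64(6))]
219 [(np.int64(499), np.int64(279), np.int64(2)), (np.int64(500), np.int64(262), np.int64(6)), (np.int64(501), np.int64(245), np.int64(6)), (np.int64(502), np.int64(228), np.int64(8)), (np.int64(503), np.int64(211), np.int64(7)), (np.int64(506), np.int64(195), np.int64(4)), (np.int64(508), np.int64(178), np.int64(1)), (np.int64(508), np.int64(161), np.int64(8)), (np.int64(513), np.int64(145), np.int64(-4)), (np.int64(511), np.int64(127), np.int64(6)), (np.int64(511), np.int64(110), np.int64(11))]
```

View pics/crop1.png

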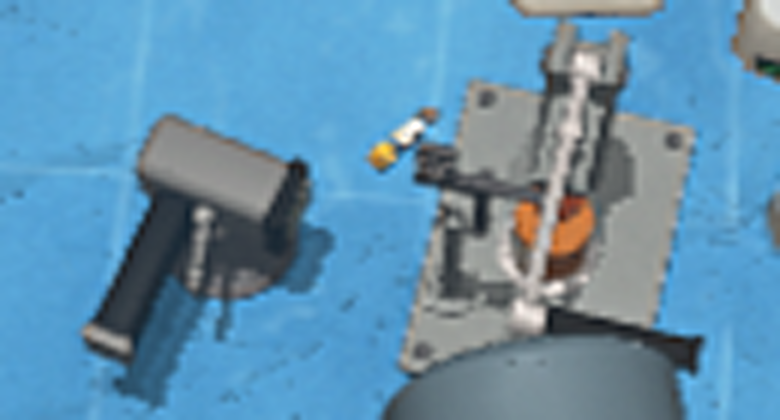

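View pics/crop2.png

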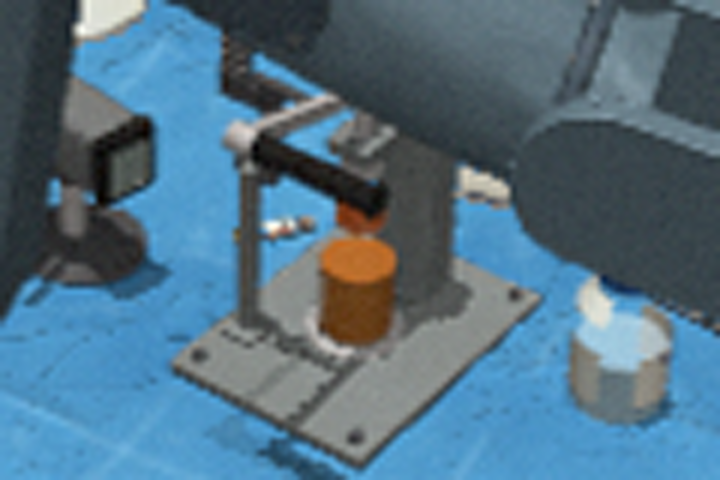

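Crop 1 (6x, origin (195,155)) shows the press plate corners at about (472,80), (690,130) and (402,370). The lever bar runs from the fork (585,65) to the handle end (530,315), and the catch tab is at (435,160). The scanner head-top corners are about (160,118), (303,165), (268,220) and (143,180), and the grip end is at (108,340).

```bash
cat >> h.py <<'E'
def ray(c,u,v,z):
    M=np.linalg.inv(c["world_to_cam"]);d=M[:3,:3]@np.linalg.inv(c["camera_matrix"])@[u,v,1];o=M[:3,3]
    return o+d*(z-o[2])/d[2]
E
python3 - <<'E'
from h import *
c=np.load("top0.npz");s=np.load("scene0.npz")
r=lambda x,y,z:ray(c,195+x/6-.4,155+y/6-.4,z)[:2]
q=lambda x,y,z:ray(s,235+x/6-.4,165+y/6-.4,z)[:2]
A=dict(BL=r(472,80,.012),BR=r(692,130,.012),FL=r(402,370,.012))
for k in A: print(k,A[k].round(4))
B=dict(FL=q(174,365,.012),FR=q(360,468,.012),BR=q(542,296,.012))
for k in B: print('sc',k,B[k].round(4))
print("ctr top",(A['BR']+A['FL'])/2,"ctr scene",(B['FL']+B['BR'])/2)
for n,d in (("top FL->BL",A['BL']-A['FL']),("sc FR->BR",B['BR']-B['FR'])): print(n,np.hypot(*d),np.degrees(np.arctan2(d[1],d[0])))
for n,d in (("top BL->BR",A['BR']-A['BL']),("sc FL->FR",B['FR']-B['FL'])): print(n,np.hypot(*d),np.degrees(np.arctan2(d[1],d[0]))+90)
print("fork",r(585,60,.228),"handle",r(528,315,.261),"handletip top",r(700,355,.26))
print("tab top",r(435,150,.265), "scene handle root/tip",q(250,145,.262),q(380,200,.262))
H=[r(160,118,.138),r(303,165,.138),r(268,222,.138),r(143,180,.138)]
print("head",[h.round(4) for h in H],"ctr",np.mean(H,0))
print("grip end corners z.125",r(84,332,.125),r(132,352,.125))
P=cloud(c)
# scanner: head top & grip points
m=np.zeros(P.shape[:2],bool);m[170:218,205:250]=1
hd=P[m&(P[...,2]>.128)&(P[...,2]<.15)][:,:2].astype(np.float32)
import cv2;print(cv2.minAreaRect(hd), len(hd))
g=P[m&(P[...,2]>.112)&(P[...,2]<.133)&(P[...,0]<.60)&(P[...,1]>.18)][:,:2].astype(np.float32)
print(cv2.fitLine(g,cv2.DIST_HUBER,0,.01,.01).ravel(),cv2.minAreaRect(g))
E
```

```text
BL [0.7545 0.0173]
BR [ 0.7286 -0.1455]
FL [0.5279 0.05  ]
sc FL [0.5255 0.0438]
sc FR [ 0.4958 -0.1207]
sc BR [ 0.7287 -0.1521]
ctr top [ 0.62826802 -0.04778407] ctr scene [ 0.62707225 -0.05411472]
top FL->BL 0.22894963298835916 -8.208503398810219
sc FR->BR 0.23497647222308085 -7.678824857725215
top BL->BR 0.1648646090055252 -9.057198075281931
sc FL->FR 0.16719022535082448 -10.236987795451583
fork [ 0.67834059 -0.05448231] handle [ 0.49059691 -0.02823538] handletip top [ 0.47436954 -0.13350915]
tab top [0.59212182 0.03647722] scene handle root/tip [ 0.48470319 -0.0367299 ] [ 0.47440618 -0.13518049]
head [array([0.652 , 0.2255]), array([0.6262, 0.1258]), array([0.5834, 0.145 ]), array([0.6062, 0.2315])] ctr [0.61692365 0.18195198]
grip end corners z.125 [0.5004844  0.25919256] [0.48941731 0.22595111]
((0.5633455514907837, 0.19098205864429474), (0.11226245760917664, 0.16530801355838776), 77.13063049316406) 376
[ 0.8960027  -0.4440486   0.5596302   0.21474293] ((0.5443377494812012, 0.21456608176231384), (0.05747009813785553, 0.12072919309139252), 72.38506317138672)
```

```bash
python3 - <<'E'
from h import *
import cv2
c=np.load("top0.npz")
im=c["pixels"].astype(int);blue=(im[...,2]-im[...,0]>35)
for v in range(184,216,2):
    row=~blue[v,200:250]; 
    print(v,''.join('#' if x else '.' for x in row))
L=[];R=[]
g=c["pixels"].astype(np.float32);d=g[...,2]-g[...,0]
for v in range(190,210):
    seg=d[v,200:240]; i=np.argmax(seg<40)  # first non-blue
    u=200+i-1+(seg[i-1]-40)/(seg[i-1]-seg[i]); L.append(ray(c,u,v,.125)[:2])
    j=i+np.argmax(seg[i:]>40)
    if v>=198: R.append((v,200+j))
L=np.array(L);vx,vy,x0,y0=cv2.fitLine(L.astype(np.float32),cv2.DIST_HUBER,0,.01,.01).ravel()
a=np.arctan2(vy,vx);a=a if abs(a)<1.57 else a-np.pi
print("yaw",np.degrees(a),"pt",x0,y0,"resid mm",(((L-[x0,y0])@[-vy,vx])*1000).round(1))
# scanner origin from back edge line y=36 and head ctr
for yaw in (a,np.radians(-15),np.radians(-18)):
    ex=np.array([np.cos(yaw),np.sin(yaw)]);ey=np.array([-ex[1],ex[0]])
    hc=np.array([.617,.182]);print(np.degrees(yaw),"head ctr to back edge (should be 36):",((np.array([x0,y0])-hc)@ey)*1000,"end x:",((np.array([.495,.2426])-hc)@ex)*1000)
E
python3 -m inch '{"angular":[[0,0,0],[0,0,0],[0,0,0],[0,0,0],[0,0,8],[0,0,16],[0,0,24],[0,0,32]],"xyz":[[0,0,-40],[0,0,-80],[0,0,-120],[0,0,-160],[0,0,-160],[0,0,-160],[0,0,-160],[0,0,-160]],"hand":[1,1,1,1,1,1,1,1]}'
```

```text
184 ..................############################....
186 ...................###########################....
188 ....................##########################....
190 ....................#########################.....
192 ...................##########################.....
194 ..................###########################.....
196 .................###########################......
198 ................############################......
200 ...............###########################........
202 ..............########....##############..........
204 .............########..........####...............
206 ............########..............................
208 ..........#########...............................
210 .........#########................................
212 ..........#######.................................
214 .............####.................................
yaw -18.130095 pt 0.54539514 0.24147609 resid mm [ 0.1 -0.   0.1  0.1  0.2  0.1  0.3  0.2 -1.2 -0.  -1.   0.  -0.8  0.1
 -1.   0.1 -0.9 -0.   1.5  4.6]
-18.130095 head ctr to back edge (should be 36): 34.241555767865584 end x: -134.8002405524254
-14.999999999999998 head ctr to back edge (should be 36): 38.91678762579124 end x: -133.5273849404791
-18.0 head ctr to back edge (should be 36): 34.43800188798023 end x: -134.75532484713054
t: 0.9
tool_pos: [0.2322, -0.5258, 0.4173]
eef_rot: [-0.0, 0.997, -0.074, -0.0]
force: [-0.9, -1.3, -0.4]
gripper_width: 0.0878
finger_force: 0.0
```

The scanner yaw is about -17.5°, with the squeeze point near (0.561, 0.217). The press centre is near (0.6275, -0.05), yaw about -8.3°. I'll move over the scanner next.

```bash
python3 -m inch '{"angular":[[0,0,2],[0,0,5],[0,0,9],[0,0,9],[0,0,9],[0,0,9],[0,0,9],[0,0,9]],"xyz":[[12,-45,0],[24,-90,0],[36,-135,0],[48,-180,0],[60,-225,0],[72,-270,0],[84,-315,0],[96,-360,0]],"hand":[1,1,1,1,1,1,1,1]}'
cat > rel.py <<'E'
import sys,numpy as np
from scipy.spatial.transform import Rotation as R
from plant import robot
s=robot.state();w=s["eef_rot"];M=R.from_quat([w[1],w[2],w[3],w[0]]).as_matrix()
t=np.array(eval(sys.argv[1]));print("tool mm",(M.T@(t-s["tool_pos"])*1000).round(1),"xdir",np.degrees(np.arctan2(M[1,0],M[0,0])).round(2),"pos",s["tool_pos"].round(4),"qd",abs(s["qd"]).max().round(2), "q",s["qpos"].round(2),"F",s["force"].round(1),"w",s["gripper_width"].round(4))
E
python3 rel.py "[.5611,.2166,.417]"
```

```text
t: 1.7
tool_pos: [0.3787, -0.1814, 0.4175]
eef_rot: [-0.0, 0.989, -0.15, 0.0]
force: [1.1, 0.0, 0.2]
gripper_width: 0.0878
finger_force: 0.0Traceback (most recent call last):
  File "rel.py", line 5, in <module>
    t=np.array(eval(sys.argv[1]));print("tool mm",(M.T@(t-s["tool_pos"])*1000).round(1),"xdir",np.degrees(np.arctan2(M[1,0],M[0,0])).round(2),"pos",s["tool_pos"].round(4),"qd",abs(s["qd"]).max().round(2), "q",s["qpos"].round(2),"F",s["force"].round(1),"w",s["gripper_width"].round(4))
                                                                                                                                                                                                                                                                ^^^^^^^^^^^^^^^^^^^^^^^^
AttributeError: 'float' object has no attribute 'round'
```

```bash
sed -i 's/s\["gripper_width"\].round(4)/round(s["gripper_width"],4)/' rel.py; python3 rel.py "[.5611,.2166,.417]"
```

```text
tool mm [  56.5 -434.2    0.5] xdir -17.21 pos [ 0.3787 -0.1814  0.4175] qd 1.07 q [-0.73 -0.27  1.73  0.    1.69  1.14] F [1.1 0.  0.2] w 0.0878
```

```bash
python3 -m inch '{"angular":[[0,0,0],[0,0,0],[0,0,0],[0,0,0],[0,0,0],[0,0,0],[0,0,0],[0,0,0]],"xyz":[[7,-48,0],[14,-97,0],[21,-146,0],[28,-195,0],[35,-244,0],[42,-293,0],[49,-342,0],[56,-390,0]],"hand":[1,1,1,1,1,1,1,1]}' && python3 -m inch '{"angular":[[0,0,0],[0,0,0],[0,0,0],[0,0,0],[0,0,0],[0,0,0],[0,0,0],[0,0,0]],"xyz":[[0,-44,0],[0,-44,40],[0,-44,80],[0,-44,120],[0,-44,160],[0,-44,200],[0,-44,200],[0,-44,200]],"hand":[1,1,1,1,1,1,1,1]}'; python3 rel.py "[.5611,.2166,.11]"
python3 - <<'E'
from plant import robot
import cv2,numpy as np
a=[robot.read_camera(n) for n in("scene","top")]
for n,c in zip("st",a): np.savez(n+"1.npz",**c)
A=cv2.resize(a[0]["pixels"][140:260,200:360,::-1],(640,480),interpolation=cv2.INTER_CUBIC)
cv2.imwrite("pics/s1.png",A)
cv2.imwrite("pics/t1.png",cv2.resize(a[1]["pixels"][150:250,195:345,::-1],(750,500),interpolation=cv2.INTER_CUBIC))
E
```

```text
t: 2.5
tool_pos: [0.5475, 0.175, 0.4173]
eef_rot: [0.0, 0.989, -0.149, -0.0]
force: [0.9, 0.8, 0.2]
gripper_width: 0.0878
finger_force: 0.0
t: 3.3
tool_pos: [0.56, 0.2147, 0.2178]
eef_rot: [0.0, 0.989, -0.149, -0.001]
force: [-0.5, 0.1, 0.6]
gripper_width: 0.0883
finger_force: 0.0
tool mm [  0.7  -2.2 107.8] xdir -17.18 pos [0.56   0.2147 0.2178] qd 0.05 q [0.17 0.27 1.58 0.   1.29 2.04] F [-0.5  0.1  0.6] w 0.0883
```

View pics/s1.png

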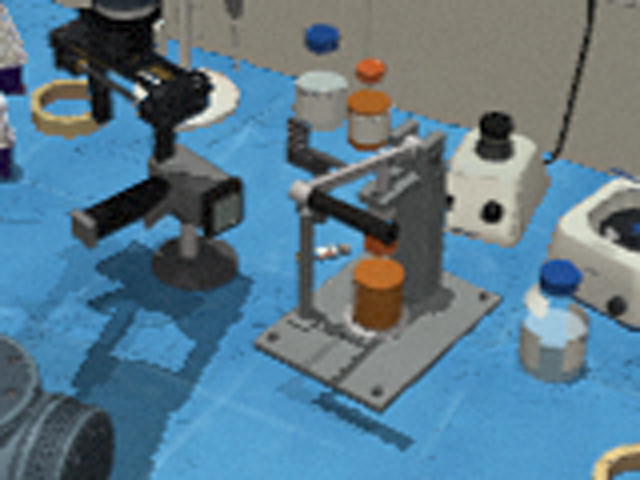

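Scene crop (4x, origin (200,140)): the press is now clear. Its plate corners are (255,345), (380,410) and (502,298), the handle runs (312,200)-(392,232), and the catch tab is at (297,138). The scanner grip end cap is at about (72,213)-(97,225), with the open gripper above it.

Run:
```python
from h import *
s=np.load("s1.npz")
q=lambda x,y,z:ray(s,200+x/4-.4,140+y/4-.4,z)[:2]
a=np.radians(-17.5);ex=np.array([np.cos(a),np.sin(a)]);ey=np.array([-ex[1],ex[0]])
for p in (q(72,213,.125),q(97,225,.125)): print("end",p,p@ex,p@ey)
for p in (q(205,178,.138),q(243,182,.138),): print("headwin",p,p@ex,p@ey)
FL,FR,BR=q(255,345,.012),q(380,410,.012),q(502,298,.012)
print("ctr",(FL+BR)/2,np.degrees(np.arctan2(*(BR-FR)[::-1])),np.degrees(np.arctan2(*(FR-FL)[::-1]))+90, np.hypot(*(BR-FR)),np.hypot(*(FR-FL)))
P=cloud(s)
C=(FL+BR)/2*.5+np.array([.6283,-.0478])*.5
b=np.radians(-8.3);bx=np.array([np.cos(b),np.sin(b)]);by=np.array([-bx[1],bx[0]])
print("C",C)
for n,l in dict(handle=(-.143,0,.2614),grip=(-.143,-.057,.2614),tip=(-.143,-.102,.2614),tab=(-.052,.077,.245),tabtop=(-.052,.077,.265),hinge=(-.052,.045,.16),fork=(.065,0,.228)).items():
    w=np.append(C+l[0]*bx+l[1]*by,l[2]); print(n,w.round(4),"crop px",((proj(s,w)-[200,140]+.4)*4).round(0))
```

```text
end [0.498005   0.25556851] 0.39810487526231003 0.3934930082746759
end [0.49367388 0.22041922] 0.40454380956851566 0.3586681464055648
headwin [0.60891471 0.15627236] 0.5337402710400679 0.3321437858207951
headwin [0.62318822 0.11673492] 0.5592423040570295 0.29872837958455123
ctr [ 0.62527305 -0.0548981 ] -8.401356849589261 -8.435541165046246 0.23197493536330424 0.16448397161242143
C [ 0.62678652 -0.05134905]
handle [ 0.4853 -0.0307  0.2614] crop px [301. 195.]
grip [ 0.4771 -0.0871  0.2614] crop px [349. 217.]
tip [ 0.4706 -0.1316  0.2614] crop px [388. 235.]
tab [0.5864 0.0324 0.245 ] crop px [295. 139.]
tabtop [0.5864 0.0324 0.265 ] crop px [296. 123.]
hinge [0.5818 0.0007 0.16  ] crop px [319. 218.]
fork [ 0.6911 -0.0607  0.228 ] crop px [422. 129.]
```

```bash
python3 -m inch '{"angular":[[0,0,0],[0,0,0],[0,0,0],[0,0,0],[0,0,0],[0,0,0],[0,0,0],[0,0,0]],"xyz":[[0,-1,15],[0,-1,30],[0,-1,45],[0,-1,60],[0,-1,75],[0,-1,90],[0,-1,107],[0,-1,107]],"hand":[1,1,1,1,1,1,1,1]}'; python3 rel.py "[.5611,.2166,.11]"
```

```text
t: 4.2
tool_pos: [0.5585, 0.2153, 0.1074]
eef_rot: [0.001, 0.989, -0.149, -0.003]
force: [-1.2, 0.1, -0.5]
gripper_width: 0.088
finger_force: 0.0
tool mm [ 2.1 -2.  -2.6] xdir -17.18 pos [0.5585 0.2153 0.1074] qd 0.03 q [ 0.17  0.41  1.65 -0.    1.09  2.04] F [-1.2  0.1 -0.5] w 0.088
```

```bash
python3 -m inch '{"angular":[[0,0,0],[0,0,0],[0,0,0],[0,0,0],[0,0,0],[0,0,0],[0,0,0],[0,0,0]],"xyz":[[0,0,-2],[0,0,-2],[0,0,-2],[0,0,-2],[0,0,-2],[0,0,-2],[0,0,-2],[0,0,-2]],"hand":[0,0,0,0,0,0,0,0]}' 30; python3 rel.py "[.5611,.2166,.11]"
python3 - <<'E'
from plant import robot
import cv2,numpy as np
a=[robot.read_camera(n) for n in("scene","top")]
A=cv2.resize(a[0]["pixels"][140:230,200:280,::-1],(533,600),interpolation=cv2.INTER_CUBIC)
cv2.imwrite("pics/s2.png",A)
E
```

```text
t: 5.0
tool_pos: [0.5604, 0.2173, 0.1127]
eef_rot: [-0.002, 0.989, -0.15, 0.0]
force: [-0.1, 5.6, -2.9]
gripper_width: 0.0403
finger_force: 30.1
tool mm [0.9 0.5 2.7] xdir -17.25 pos [0.5604 0.2173 0.1127] qd 0.0 q [0.17 0.4  1.65 0.   1.09 2.04] F [-0.1  5.6 -2.9] w 0.0403
```

View pics/s2.png

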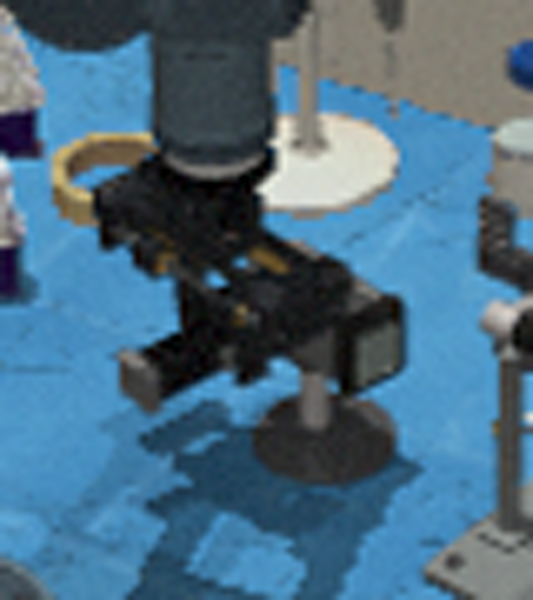

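The picture shows both fingers clasping the grip at about (240,350), and the 40.3 mm width matches a full squeeze (41 mm). I'll release and rise.

```bash
python3 -m inch '{"angular":[[0,0,0],[0,0,0],[0,0,0],[0,0,0],[0,0,0],[0,0,0],[0,0,0],[0,0,0]],"xyz":[[0,0,0],[0,0,0],[0,0,0],[0,0,0],[0,0,0],[0,0,0],[0,0,0],[0,0,0]],"hand":[0,0,1,1,1,1,1,1]}'; python3 -m inch '{"angular":[[0,0,0],[0,0,0],[0,0,0],[0,0,-8],[0,0,-16],[0,0,-24],[0,0,-32],[0,0,-40]],"xyz":[[0,0,-40],[0,0,-80],[0,0,-120],[0,0,-165],[0,0,-210],[0,0,-250],[0,0,-250],[0,0,-250]],"hand":[1,1,1,0,0,0,0,0]}'; python3 rel.py "[.5611,.2166,.11]"
```

```text
t: 5.9
tool_pos: [0.5604, 0.2162, 0.1128]
eef_rot: [-0.0, 0.989, -0.149, -0.0]
force: [0.4, 0.9, 0.2]
gripper_width: 0.0856
finger_force: 0.0
t: 6.7
tool_pos: [0.5609, 0.2163, 0.365]
eef_rot: [-0.0, 0.98, 0.201, 0.002]
force: [0.0, -0.5, -0.9]
gripper_width: 0.0499
finger_force: 0.0
tool mm [-7.00e-01 -2.00e-01  2.55e+02] xdir 23.18 pos [0.5609 0.2163 0.365 ] qd 1.38 q [0.17 0.17 1.41 0.   1.56 1.34] F [ 0.  -0.5 -0.9] w 0.0499
```

```bash
python3 -m inch '{"angular":[[0,0,-8],[0,0,-16],[0,0,-24],[0,0,-32],[0,0,-40],[0,0,-48],[0,0,-56],[0,0,-59]],"xyz":[[-12,20,0],[-24,40,0],[-36,60,0],[-48,80,0],[-60,100,0],[-72,120,0],[-84,138,0],[-92,150,0]],"hand":[0,0,0,0,0,0,0,0]}';python3 rel.py "[.5343,.0421,.252]"
```

```text
t: 7.5
tool_pos: [0.5335, 0.0409, 0.3627]
eef_rot: [-0.0, 0.754, 0.656, 0.0]
force: [0.1, -1.1, 0.6]
gripper_width: 0.0007
finger_force: 0.0
tool mm [  1.2   0.6 110.7] xdir 82.06 pos [0.5335 0.0409 0.3627] qd 0.71 q [-0.15  0.02  1.57  0.    1.55 -0.01] F [ 0.1 -1.1  0.6] w 0.0007
```

```bash
python3 -m inch '{"angular":[[0,0,0],[0,0,0],[0,0,0],[0,0,0],[0,0,0],[0,0,0],[0,0,0],[0,0,0]],"xyz":[[1,0,25],[1,0,50],[1,0,75],[1,0,95],[1,0,111],[1,0,111],[1,0,111],[1,8,111]],"hand":[0,0,0,0,0,0,0,0]}';python3 -m inch '{"angular":[[0,0,0],[0,0,0],[0,0,0],[0,0,0],[0,0,0],[0,0,0],[0,0,0],[0,0,0]],"xyz":[[0,12,0],[0,24,0],[0,36,0],[0,46,0],[0,56,0],[0,66,0],[0,76,0],[0,86,0]],"hand":[0,0,0,0,0,0,0,0]}'; python3 -m inch '{"angular":[[0,0,0],[0,0,0],[0,0,0],[0,0,0],[0,0,0],[0,0,0],[0,0,0],[0,0,0]],"xyz":[[0,10,0],[0,20,0],[0,25,0],[0,25,0],[0,0,-10],[0,-40,-60],[0,-90,-110],[0,-140,-110]],"hand":[0,0,0,0,0,0,0,0]}';python3 rel.py "[.5343,.0421,.252]"
python3 - <<'E'
from plant import robot
import cv2,numpy as np
a=[robot.read_camera(n) for n in("scene","top")]
A=[cv2.resize(c["pixels"][b:b+100,l:l+100,::-1],(400,400),interpolation=cv2.INTER_CUBIC) for c,b,l in zip(a,(140,150),(250,230))]
cv2.imwrite("pics/s3.png",np.hstack(A))
E
```

```text
t: 8.3
tool_pos: [0.5423, 0.0419, 0.2531]
eef_rot: [0.001, 0.756, 0.655, 0.001]
force: [0.7, -0.8, -0.1]
gripper_width: 0.0005
finger_force: 0.0
t: 9.1
tool_pos: [0.6279, 0.0293, 0.2517]
eef_rot: [-0.0, 0.756, 0.655, 0.0]
force: [0.4, 0.6, -0.7]
gripper_width: 0.0007
finger_force: 0.0
t: 9.9
tool_pos: [0.515, 0.0454, 0.3562]
eef_rot: [0.002, 0.756, 0.655, 0.002]
force: [-0.4, -0.1, 0.9]
gripper_width: 0.0004
finger_force: 0.0
tool mm [ -0.5  19.  104.3] xdir 81.81 pos [0.515  0.0454 0.3562] qd 1.17 q [-0.14 -0.02  1.63  0.    1.53  0.  ] F [-0.4 -0.1  0.9] w 0.0004
```

View pics/s3.png

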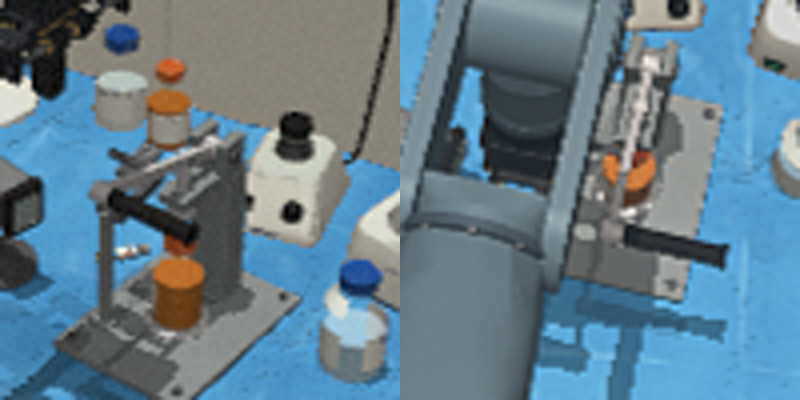

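The catch tab no longer stands up: it is missing from the old spot near (95,140), with a dark tab lying back near (120,155). I'll go over the handle, then check the catch's depth.

```bash
python3 -m inch '{"angular":[[0,0,0],[0,0,0],[0,0,0],[0,0,0],[0,0,0],[0,0,0],[0,0,0],[0,0,0]],"xyz":[[-30,0,0],[-60,-5,0],[-90,-10,0],[-120,-14,0],[-136,-16,0],[-136,-16,0],[-136,-16,0],[-136,-16,0]],"hand":[1,1,1,1,1,1,1,1]}';python3 rel.py "[.4771,-.0871,.2614]"
python3 - <<'E'
from plant import robot
from h import *
import cv2
a=[robot.read_camera(n) for n in("scene","top")]
C=np.array([.6268,-.0513]);b=np.radians(-8.35);bx=np.array([np.cos(b),np.sin(b)]);by=np.array([-bx[1],bx[0]])
for c in a:
    P=cloud(c); loc=np.stack([(P[...,:2]-C)@bx,(P[...,:2]-C)@by,P[...,2]],-1)
    m=(loc[...,0]>-.08)&(loc[...,0]<.09)&(loc[...,1]>.06)&(loc[...,1]<.10)&(loc[...,2]>.10)&(loc[...,2]<.29)
    L=loc[m]*1000; print(len(L)); print(L[np.argsort(L[:,0])][::max(1,len(L)//14)].round(0).tolist())
A=[cv2.resize(c["pixels"][p:p+100,l:l+100,::-1],(400,400),interpolation=cv2.INTER_CUBIC) for c,p,l in zip(a,(140,150),(250,230))]
cv2.imwrite("pics/s4.png",np.hstack(A))
E
```

```text
t: 10.8
tool_pos: [0.4799, -0.086, 0.3525]
eef_rot: [-0.0, 0.755, 0.655, 0.0]
force: [0.3, 1.1, 0.7]
gripper_width: 0.0624
finger_force: 0.0
tool mm [-1.5 -2.6 91.1] xdir 81.87 pos [ 0.4799 -0.086   0.3525] qd 0.01 q [-0.42 -0.09  1.69  0.    1.53 -0.28] F [0.3 1.1 0.7] w 0.0624
53
[[-61.0, 66.0, 166.0], [-56.0, 64.0, 138.0], [-54.0, 60.0, 128.0], [-54.0, 65.0, 104.0], [-53.0, 67.0, 151.0], [-52.0, 68.0, 165.0], [-50.0, 69.0, 158.0], [-48.0, 76.0, 159.0], [-46.0, 62.0, 159.0], [4.0, 89.0, 170.0], [31.0, 78.0, 176.0], [34.0, 70.0, 183.0], [37.0, 66.0, 172.0], [39.0, 78.0, 177.0], [44.0, 82.0, 178.0], [46.0, 67.0, 178.0], [49.0, 75.0, 178.0], [51.0, 76.0, 182.0]]
103
[[-56.0, 74.0, 163.0], [-1.0, 67.0, 170.0], [2.0, 88.0, 172.0], [8.0, 85.0, 172.0], [11.0, 86.0, 174.0], [14.0, 86.0, 177.0], [17.0, 66.0, 171.0], [21.0, 76.0, 177.0], [24.0, 76.0, 179.0], [29.0, 86.0, 173.0], [33.0, 70.0, 183.0], [37.0, 75.0, 181.0], [42.0, 81.0, 187.0], [47.0, 78.0, 177.0], [51.0, 78.0, 179.0]]
```

View pics/s4.png

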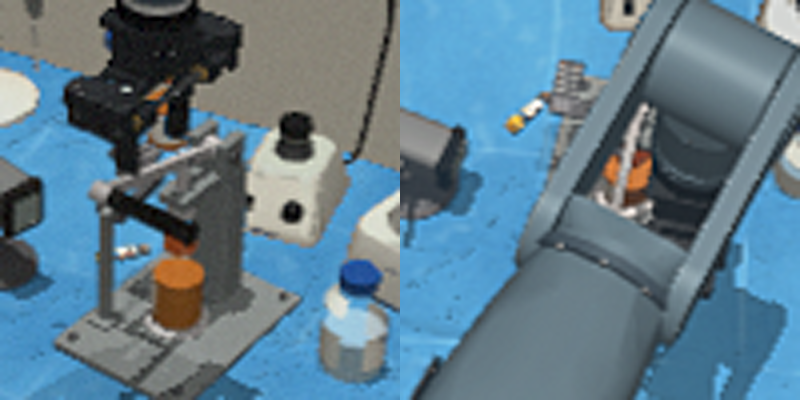

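The catch lies at z≈176–180 mm over x = 0–52, i.e. fully back at about 1.4 rad, and the gripper hangs over the handle at (150,210). I'll descend and grip.

```bash
python3 -m inch '{"angular":[[0,0,0],[0,0,0],[0,0,0],[0,0,0],[0,0,0],[0,0,0],[0,0,0],[0,0,0]],"xyz":[[-1,-3,0],[-1,-3,15],[-1,-3,30],[-1,-3,45],[-1,-3,60],[-1,-3,75],[-1,-3,93],[-1,-3,93]],"hand":[1,1,1,1,1,1,1,1]}'; python3 rel.py "[.4771,-.0871,.2614]";  python3 -m inch '{"angular":[[0,0,0],[0,0,0],[0,0,0],[0,0,0],[0,0,0],[0,0,0],[0,0,0],[0,0,0]],"xyz":[[0,0,0],[0,0,0],[0,0,0],[0,0,0],[0,0,0],[0,0,0],[0,0,0],[0,0,0]],"hand":[0,0,0,0,0,0,0,0]}' 40; python3 rel.py "[.4771,-.0871,.2614]"
```

```text
t: 11.7
tool_pos: [0.4752, -0.0864, 0.2574]
eef_rot: [-0.002, 0.756, 0.655, -0.001]
force: [-0.4, 0.5, 0.3]
gripper_width: 0.0883
finger_force: 0.0
tool mm [-0.4  2.  -4. ] xdir 81.86 pos [ 0.4752 -0.0864  0.2574] qd 0.05 q [-0.43 -0.03  1.83 -0.    1.34 -0.28] F [-0.4  0.5  0.3] w 0.0883
t: 12.5
tool_pos: [0.4766, -0.0874, 0.2597]
eef_rot: [0.0, 0.756, 0.655, 0.0]
force: [2.3, 0.3, -0.7]
gripper_width: 0.0261
finger_force: 1.9
tool mm [ 0.3  0.5 -1.7] xdir 81.82 pos [ 0.4766 -0.0874  0.2597] qd 0.02 q [-0.43 -0.03  1.83  0.    1.34 -0.28] F [ 2.3  0.3 -0.7] w 0.0261
```

```bash
python3 -m inch '{"angular":[[0,0,0],[0,0,0],[0,0,0],[0,0,0],[0,0,0],[0,0,0],[0,0,0],[0,0,0]],"xyz":[[0,0,0],[0,0,0],[0,0,0],[0,0,0],[0,0,0],[0,0,0],[0,0,0],[0,0,0]],"hand":[0,0,0,0,0,0,0,0]}'; python3 rel.py "[.4771,-.0871,.2614]"
```

```text
t: 13.3
tool_pos: [0.4799, -0.0879, 0.2607]
eef_rot: [0.003, 0.756, 0.655, 0.003]
force: [14.9, -1.8, -5.2]
gripper_width: 0.0181
finger_force: 39.8
tool mm [ 0.4 -2.9 -0.8] xdir 81.81 pos [ 0.4799 -0.0879  0.2607] qd 0.0 q [-0.43 -0.03  1.82  0.    1.34 -0.28] F [14.9 -1.8 -5.2] w 0.0181
```

```bash
python3 -m inch '{"angular":[[0,0,0],[0,0,0],[0,0,0],[0,0,0],[0,0,0],[0,0,0],[0,0,0],[0,0,0]],"xyz":[[0,4,0],[0,2,8],[0,0,18],[0,-1,28],[0,-2,38],[0,-3,48],[0,-3,56],[0,-2,64]],"hand":[0,0,0,0,0,0,0,0]}'; python3 rel.py "[.4771,-.0871,.1625]"; python3 -m inch '{"angular":[[0,0,0],[0,0,0],[0,0,0],[0,0,0],[0,0,0],[0,0,0],[0,0,0],[0,0,0]],"xyz":[[0,1,8],[0,2,16],[0,3,24],[0,4,30],[0,5,35],[0,5,37],[0,5,37],[0,5,37]],"hand":[0,0,0,0,0,0,0,0]}'; python3 rel.py "[.4771,-.0871,.1625]"
```

```text
t: 14.1
tool_pos: [0.4742, -0.0871, 0.1961]
eef_rot: [-0.0, 0.756, 0.655, -0.001]
force: [-6.2, 1.5, 6.4]
gripper_width: 0.0184
finger_force: 38.6
tool mm [ 0.4  3.  33.6] xdir 81.84 pos [ 0.4742 -0.0871  0.1961] qd 0.17 q [-0.43  0.04  1.89 -0.    1.21 -0.29] F [-6.2  1.5  6.4] w 0.0184
t: 14.9
tool_pos: [0.4796, -0.0879, 0.1605]
eef_rot: [-0.0, 0.756, 0.655, -0.0]
force: [-7.6, 2.2, 15.3]
gripper_width: 0.0183
finger_force: 37.9
tool mm [ 0.5 -2.6 -2. ] xdir 81.85 pos [ 0.4796 -0.0879  0.1605] qd 0.0 q [-0.42  0.1   1.91 -0.    1.13 -0.28] F [-7.6  2.2 15.3] w 0.0183
```

```bash
python3 -m inch '{"angular":[[0,0,0],[0,0,0],[0,0,0],[0,0,0],[0,0,0],[0,0,0],[0,0,0],[0,0,0]],"xyz":[[0,-1,1],[0,-1,2],[0,-1,2],[0,-1,2],[0,-1,2],[0,-1,2],[0,-1,2],[0,-1,2]],"hand":[0,0,0,0,0,0,0,0]}'; python3 rel.py "[.4771,-.0871,.1625]"
python3 - <<'E'
from plant import robot
import cv2,numpy as np
a=[robot.read_camera(n) for n in("scene","top")]
A=[cv2.resize(c["pixels"][p:p+100,l:l+100,::-1],(400,400),interpolation=cv2.INTER_CUBIC) for c,p,l in zip(a,(140,150),(250,230))]
cv2.imwrite("pics/s5.png",np.hstack(A))
E
```

```text
t: 15.7
tool_pos: [0.4797, -0.088, 0.16]
eef_rot: [0.001, 0.756, 0.655, 0.0]
force: [-8.3, 4.7, 24.6]
gripper_width: 0.0178
finger_force: 37.2
tool mm [ 0.5 -2.7 -2.5] xdir 81.85 pos [ 0.4797 -0.088   0.16  ] qd 0.0 q [-0.43  0.1   1.91 -0.    1.13 -0.28] F [-8.3  4.7 24.6] w 0.0178
```

View pics/s5.png

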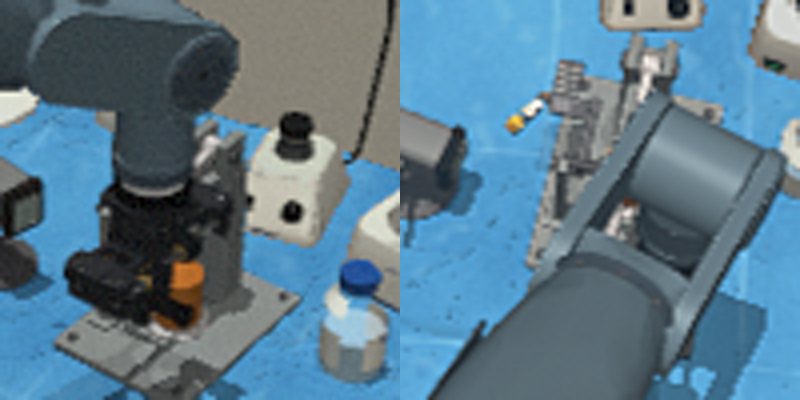

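The picture shows the gripper holding the handle down at (150,290), the catch still flat, and the tube and bottle unmoved. Force climbs with no further travel at z = 0.160, so the lever is on its bottom stop.

```bash
python3 -c "
from plant import robot
print(robot.sign_off())"
```

```text
the job is handed in; nothing more can be done
None
```

I squeezed and released the scanner trigger, flipped the catch fully back, and handed the job in at about 16 s with the gripper still holding the lever handle on its bottom stop; none of the loose items was touched.

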